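Point out the suspect capacitor and log the fault

ROBOT

A 6-joint arm with a two-finger parallel gripper is mounted at the origin on the work surface. World frame = base frame: x ahead of the robot, y to its left, z up, the work surface at z = 0. Lengths are in mm, angles in degrees, forces in N, time in s.
With the tool pointing down it reaches from about 350 to 875 mm from the base axis. Payload 4.2 kg.
Tool frame: the origin (TCP) lies midway between the tips of the shut fingers; the grasp point (between the pads) lies 19 mm behind it; z points along the fingers, y is the line along which they close (so a half turn about z gives the same grasp; the last joint's range is limited). The gripper opens to 87 mm and grips with 3 to 60 N. Pads are 19 mm wide; open, the fingers measure 117 mm over their backs; the gripper's body (75 mm by 190 mm) begins 51 mm behind the grasp point.
Start: joints at [14.817, 22.042, 0.453, 0, -68.411, -14.817], TCP at [624.979, 0.025, 222.55] pointing down, gripper open.
Joint ranges: [-179.83, 179.83], [-69.29, 118.12], [-61.27, 80.66], [-181.25, 117.63], [-171.15, -9.14], [-177.46, 177.46]. Speed limits (degrees/s): [159.86, 159.86, 180, 180, 180, 180].

INTERFACE

Orientations are given as a 3x3 rotation matrix whose columns are the frame's x, y, z axes.
In Python, from plant import observe, cams, ticket gives the robot as it stands. The module is installed in compiled form; this text tells all that it offers.
- The arm moves only by the tool move_arm, never from a script. Its argument "targets" is a list of rows, each a list of 5 numbers: the shift along the tool's x, y, z in mm, then the turn about the tool's z in degrees, then the finger opening in mm, from 0 to 87. A call has 1 to 20 rows; each row shifts and turns the commanded pose from where the row before left it, along the tool's axes as they then stand; what a row does not reach is not made up. A row lasts 1/10 s, in which the tool goes at most 50 mm and 8.59 degrees, less where a joint would pass 70% of its speed; a pose out of reach is approached as far as the arm can. A call with a gripper value outside its range is refused whole. The fingers move at their own pace and stop on an object; "force" is the grip in N (left out, the last holds). Time passes only in rows, so rows that do not move let the fingers close. It gives the time, the measured TCP pose, the force, the opening and the grip force at its end, in the units of the state.
- observe(): the state, without advancing time (a new reading comes with each control period).
- cams.snapshot(name): name is "scene" or "side" or "wrist"; returns a dict with "image" (400x640x3 uint8, blue, green, red), "range_z" (400x640 float32, mm along the optical axis (not along the pixel's ray), 0 where there is no reading), "intrinsics" (3x3 intrinsics, pixels), "rvec" (rotation vector, rad) and "tvec" (3), from world to camera coordinates, as OpenCV has them. Camera axes: x right, y down, z forward; pixel columns grow to the right and rows downward; lengths in mm; the calibration is good to about 2 mm. A picture is of the moment at which its call begins.
- ticket.sign_off(): hands the job in; it is judged then, once.
The state is a dict: "time": time; "joint_positions": joint angles; "dq": joint speeds; "joint_torque": joint torques, N m; "tcp_pos": TCP position; "eef_rot": TCP orientation; "ft_force": force on the tool from outside, world axes, zero at the start; "wrist_torque": the same for the moment, N m; "gripper_width": finger opening in mm; "grasp_force": force on a finger pad.
Only numpy, scipy, OpenCV 4.12 (cv2) and the standard library are available. Lean on these libraries where they do the work, as an engineer would, in place of code of your own. Each camera call takes 0.05 s, during which the arm holds its last target. There are 200 camera calls.

TASK

Show the bench camera which part is suspect: on the green circuit board, point at the blue capacitor by bringing the closed fingertips straight over it, about 2 cm above its top, and keep them there for three seconds without touching either circuit board. Then log the fault by pushing the red-knobbed lever of the grey recorder all the way over to its other side with the fingers, and come away from it. Do not lift anything, and leave both boards and the loose things on the bench where they are.

Things in the scene. Friction and masses are not known exactly. Their poses are not given: they have to be found in the camera images.
- suspect_cap_top (a point): centre of the top face of the blue can capacitor on the green board: an upright blue cylinder, 30 mm diameter, 35 mm tall, with a small silver disc on top; its top is 46 mm above the bench. Axes as green_board. A black capacitor of the same size stands 50 mm from it on the same board.
- green_board: loose green circuit board, 132 (x) x 108 (y) mm, about 220 g, on 8 mm feet; origin at bench level under its middle, z up. Its face is 11 mm, its highest parts 46 mm above the bench. Blue capacitor at x +36, y +24 mm, black one at x +36, y -26 mm; also a chip, heat sink, yellow block, white connector. Lies left or right of the recorder, turned up to 45 degrees either way. Not to be touched.
- red_board: loose red circuit board of the same size, height and weight on the other side of the recorder, which also carries a blue capacitor and a black one; origin at bench level under its middle. Not to be touched.
- recorder: fixed grey recorder box, 130 (x) x 96 (y) x 30 (z) mm, with a lever on a black block (70 x 50 x 25 mm) in the middle of its top; origin at the centre of its underside, z up. The lever starts leaning towards its -x side (the side with the green display strip, facing the robot within about 30 degrees) and is pushed towards its +x side.
- lever_pivot (a point): point on the lever's hinge axis, 52 mm above the bench, over the recorder's origin; the hinge lies along the recorder's y. Axes as recorder.
- log_lever_tip (a point): centre of the red ball (26 mm diameter) at the end of the lever, 80 mm from the hinge axis on a 10 mm steel rod; it moves with the lever and is 122 mm above the bench at either end of the swing, 132 mm when upright.
- log_lever (a joint): angle of the lever (rad): 0 leaning 0.5 rad from upright to the recorder's -x side, 0.5 upright, 1.0 (stop) leaning 0.5 rad to its +x side. It starts between 0 and 0.15. Light friction (about 1 N at the ball) keeps it where it is left; no spring.
- spare_cap: loose spare blue capacitor, 30 mm diameter, 35 mm tall, 30 g, standing on the bench; origin at the centre of its underside. Bystander.
- flux_bottle: amber bottle with an orange cap, 44 mm diameter, 105 mm tall, standing beyond the recorder; origin at the centre of its underside. Bystander.
- screwdriver: screwdriver, 170 mm long, lying on the bench to the left (+y) of the left-hand board, its length roughly along world x; origin at bench level under its middle. Bystander.

How it is judged (in metres and radians):
On the way, in this order (a step that is already met when the one before it is completed fails the run):
1. fingertips dwell just above the blue capacitor of the green board for 2 s (horizontal distance between the grasp point and suspect_cap_top below 0.014 m and z of the grasp point in the frame of suspect_cap_top between 0.02 and 0.06 m), for 2 s.
2. the recorder's lever is pushed right over (value of joint log_lever above 0.85 rad), for 0.1 s.
At the end, for the whole second after the job is handed in: the fingertips stayed over the blue capacitor (grasp point within 14 mm sideways, 20 to 60 mm above its top) for 2 s; then the lever was pushed over and stays beyond 0.85 of 1.0 rad; boards within 10 mm and loose things within 15 mm of their starts (value of joint log_lever above 0.85 rad and velocity of joint log_lever below 0.1 rad/s and distance of each of green_board, red_board from where it was at the start of the episode below 0.01 m and distance of each of spare_cap, flux_bottle, screwdriver from where it was at the start of the episode below 0.015 m); the robot touches nothing.
It fails at once if the robot touches a circuit board (contact force between any of the fingers, the arm and green_board above 0.3 N or contact force between any of the fingers, the arm and red_board above 0.3 N).
It fails at once if a board is moved or lifted (distance of any of green_board, red_board from where it was at the start of the episode above 0.01 m).
It fails at once if a loose bystander is moved or lifted (distance of any of spare_cap, flux_bottle, screwdriver from where it was at the start of the episode above 0.015 m).
It also fails if it takes over 51 s, if anything falls off the work surface, if the arm or the gripper's body presses on something with over 40 N, if the wrist force passes 120 N, or if a joint passes its speed limit or range.

## Working session

There is one attempt and no reset: what is moved stays moved. The work goes in short steps, Python scripts to look and compute and a tool call to move; the robot and the scene stay as the last step left them, time stands still between calls to the robot, and variables do not carry over. Pictures are saved under pics/ and viewed, at most 10 in all, crops included, and the job is handed in when it is done.

Besides the shell and the picture viewer there is one more tool, called after ">>>" as name([rows], argument=value, ...), one row to a line, values as JSON. move_arm: Moves the arm, as the interface text tells. Its arguments: {"type":"object","properties":{"targets":{"type":"array"},"force":{"type":"number"}},"required":["targets"]}

```bash
mkdir -p pics
cat > h.py <<'E'
import numpy as np, cv2
from plant import observe, cams, ticket
def snap(n,save=None):
    s=cams.snapshot(n)
    if save: cv2.imwrite('pics/'+save,s['image']); np.savez('pics/'+save[:-4]+'.npz',**s)
    return s
def cloud(s):
    K=np.array(s['intrinsics']);R=cv2.Rodrigues(np.array(s['rvec'],float))[0];t=np.array(s['tvec'],float).ravel()
    z=s['range_z'].astype(float);v,u=np.mgrid[:z.shape[0],:z.shape[1]]
    P=np.stack([(u-K[0,2])/K[0,0]*z,(v-K[1,2])/K[1,1]*z,z],-1)
    return (P-t)@R
def proj(s,p):
    return cv2.projectPoints(np.array(p,float).reshape(-1,3),np.array(s['rvec'],float),np.array(s['tvec'],float),np.array(s['intrinsics'],float),None)[0].reshape(-1,2)
E
python3 - <<'E'
from h import *
for n in('scene','side'):
    s=snap(n,n+'0.png')
    R=cv2.Rodrigues(np.array(s['rvec'],float))[0]; print(n,-R.T@np.array(s['tvec']).ravel(),R[2])
o=observe();print(o['time'],o['tcp_pos'],o['eef_rot'],o['gripper_width'])
E
```

```text
scene [1126.49421728  701.00148496  961.24060869] [-0.41839361 -0.52542144 -0.74086375]
side [166.95687117 711.44976655 926.51824361] [ 0.42128198 -0.54335509 -0.72614513]
0.1 [6.24463291e+02 1.49647903e-02 2.21589504e+02] [[-1.52793102e-04 -9.99998075e-01 -1.95632050e-03]
 [-9.99999981e-01  1.53023023e-04 -1.17378180e-04]
 [ 1.17677316e-04  1.95630253e-03 -9.99998080e-01]] 86.98767809114318
```

View pics/scene0.png

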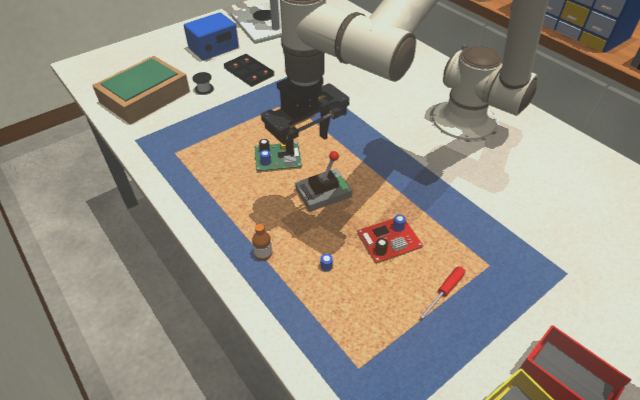

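View pics/side0.png

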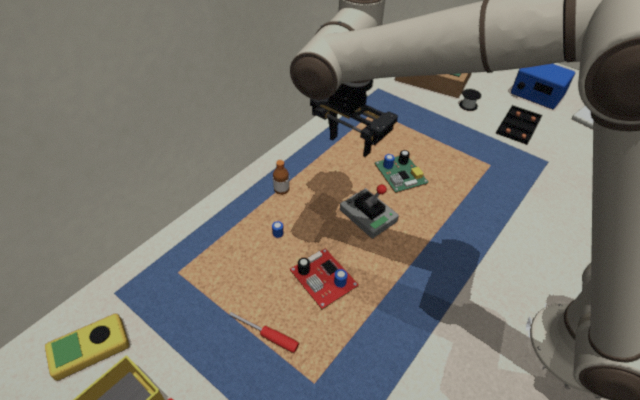

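The scene picture shows the green board right of the recorder, with its blue cap at about (265,157) in scene and (389,161) in side. The red ball is at (334,156) in scene and (382,189) in side. The recorder is at about (323,188), the bottle at (262,243) and the spare cap at (327,262).

Run:
```python
from h import *
S={n:dict(np.load(f'pics/{n}0.npz')) for n in('scene','side')}
def roi(n,u,v,r,f):
    s=S[n];P=cloud(s);im=s['image'].astype(int);h=cv2.cvtColor(s['image'],cv2.COLOR_BGR2HSV).astype(int)
    m=np.zeros(im.shape[:2],bool);m[v-r:v+r+1,u-r:u+r+1]=1
    return P[m&f(h,im)&(s['range_z']>0)&(P[...,2]>-10)]
blue=lambda h,i:(h[...,0]>100)&(h[...,0]<130)&(h[...,1]>120)
red=lambda h,i:((h[...,0]<8)|(h[...,0]>172))&(h[...,1]>150)
al=lambda h,i:h[...,0]>=0
grn=lambda h,i:(h[...,0]>45)&(h[...,0]<90)&(h[...,1]>80)
def rep(t,q): print(t,len(q),q.mean(0).round(1),q.min(0).round(1),q.max(0).round(1))
for n,b,r,g,k in(('scene',(265,157),(334,156),(278,157),(264,144)),('side',(389,161),(382,189),(402,173),(404,156))):
    rep(n+' blue',roi(n,*b,10,blue)); q=roi(n,*b,10,al);q=q[(q[:,2]>42)&(q[:,2]<52)];rep(' captops',q)
    q=roi(n,*k,8,al);q=q[(q[:,2]>42)&(q[:,2]<52)];rep(' blacktop',q)
    rep(' ball',roi(n,*r,8,red)); 
    q=roi(n,*g,32,grn);q=q[(q[:,2]<20)&(q[:,2]>5)];rep(' green',q);print(cv2.minAreaRect(q[:,:2].astype(np.float32)))
# recorder top, z 25..35
for n,c in(('scene',(323,188)),('side',(369,212))):
    q=roi(n,*c,36,al);
    for a,b in((24,36),(50,60)):
        p=q[(q[:,2]>a)&(q[:,2]<b)]; print(n,a,len(p),p.mean(0).round(1),cv2.minAreaRect(p[:,:2].astype(np.float32)))
def crop(n,x,y,w,h,k): return cv2.resize(S[n]['image'][y:y+h,x:x+w],None,fx=k,fy=k,interpolation=cv2.INTER_CUBIC)
cv2.imwrite('pics/crops.png',np.vstack([crop('scene',240,130,130,90,4)[:,:520][:300],crop('side',330,140,130,75,4)]))
```

```text
scene blue 35 [ 621.2 -209.8   41.8] [ 607.8 -255.7    8.6] [ 635.  -191.8   48.7]
 captops 50 [ 621.6 -205.8   45. ] [ 606.2 -220.7   42.1] [ 635.  -191.    48.9]
 blacktop 72 [ 601.4 -239.1   44.7] [ 582.3 -264.1   42.1] [ 625.7 -203.2   49. ]
 ball 61 [531.8  -8.7 129.9] [ 430.6 -137.8   -1.5] [542.5   4.4 139.1]
 green 300 [ 591.2 -208.9    9.5] [ 505.8 -279.8    5.2] [ 647.  -142.2   15.2]
((579.7035522460938, -210.7919921875), (107.55661010742188, 125.96443176269531), 59.665653228759766)
side blue 89 [ 616.1 -200.3   33.6] [ 605.7 -216.5   11.3] [ 631.3 -192.2   51. ]
 captops 65 [ 619.6 -207.5   47.8] [ 605.7 -224.3   43. ] [ 634.8 -192.9   51.8]
 blacktop 59 [ 594.8 -251.6   48.2] [ 581.6 -268.2   42.7] [ 610.  -239.1   51.9]
 ball 71 [527.4  -5.5 134.8] [517.7 -16.5 123.3] [538.3   2.4 143.5]
 green 348 [ 582.9 -208.4   13.7] [ 502.6 -272.9    8.9] [ 648.  -141.2   19.6]
((577.3558959960938, -208.6136474609375), (103.33351135253906, 125.03339385986328), 60.211666107177734)
scene 24 803 [569.2 -10.4  28.6] ((548.0894165039062, -67.03811645507812), (205.93240356445312, 129.97140502929688), 77.25768280029297)
scene 50 280 [563.2 -11.6  53.9] ((559.7825927734375, -15.298301696777344), (51.859519958496094, 70.11959838867188), 77.26070404052734)
side 24 917 [551.2 -15.7  31.4] ((548.4363403320312, -70.84100341796875), (206.835205078125, 134.77479553222656), 78.11076354980469)
side 50 318 [556.1 -13.3  56.3] ((559.1190795898438, -18.75733184814453), (55.54291534423828, 71.6588363647461), 79.17529296875)
```

View pics/crops.png

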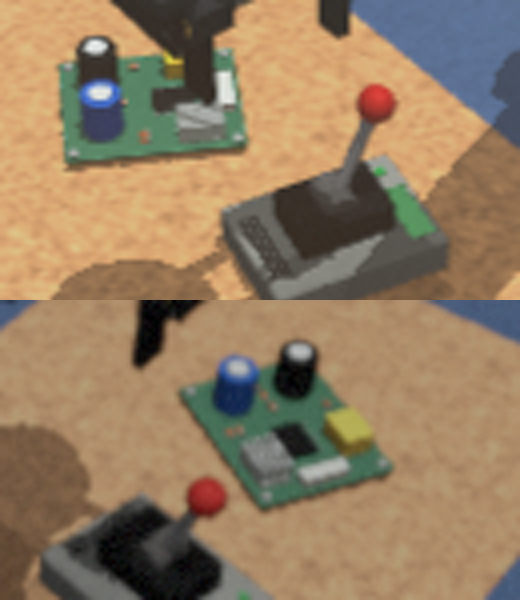

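The crops agree with the rest: the blue cap is nearest the camera and the black one behind it. The blue cap top comes out at about (620.5, -206.5, 46), which fits the board rectangle (centre 578, -210, turned about -29°). The recorder pivot is at about (559.5, -17) with its x axis at about -12.5°. The ball is at about (528, -8), on the robot's side.

>>> move_arm([
  [10,0,0,0,0],
  [20,0.5,0,0,0],
  [25,0.5,0,0,0],
  [25,0.5,0,0,0],
  [25,0.5,0,0,0],
  [25,0.5,0,0,0],
  [25,0.5,0,0,0],
  [25,0.5,0,0,0],
  [16,0.5,0,0,0],
  [10.5,0,0,0,0],
  [0,0,10,0,0],
  [0,0,20,0,0],
  [0,0,20,0,0],
  [0,0,20,0,0],
  [0,0,20,0,0],
  [0,0,15,0,0],
  [0,0,10,0,0],
  [0,0,0,0,0],
  [0,0,0,0,0],
  [0,0,0,0,0],
])

```text
time: 2.1
tcp_pos: [621.7, -206.4, 108.6]
eef_rot: [[0.0, -1.0, 0.002], [-1.0, -0.0, -0.0], [0.0, -0.002, -1.0]]
ft_force: [-0.1, -0.2, -0.5]
gripper_width: 0.6
grasp_force: 0.0
```

Run:
```python
from h import *
s=snap('scene','scene1.png');w=snap('side','side1.png');o=observe();p=o['tcp_pos'];print(o['time'],p,o['gripper_width'])
c=[620.5,-206.5,46]
print(proj(s,[c,p]),proj(w,[c,p]))
P=cloud(w);q=P[150:185,375:405].reshape(-1,3);q=q[(q[:,2]>43)&(q[:,2]<53)&(np.hypot(q[:,0]-620,q[:,1]+207)<22)];print(len(q),q.mean(0),q.min(0),q.max(0))
f=lambda a,x,y:cv2.resize(a['image'][y:y+100,x:x+130],None,fx=4,fy=4,interpolation=cv2.INTER_CUBIC)[:300]
cv2.imwrite('pics/c1.png',np.vstack([f(s,210,105),f(w,330,100)]))
```

```text
2.2 [ 621.56454938 -206.50143779  108.6075857 ] 0.2870238099801336
[[265.06995106 152.80322196]
 [262.83176307 135.83222968]] [[388.70786723 157.77721528]
 [391.25117386 140.74416046]]
64 [ 619.66753334 -207.66766624   48.14330935] [ 605.83570347 -226.18389114   43.01980012] [ 634.01627076 -193.51080248   52.43719314]
```

View pics/c1.png

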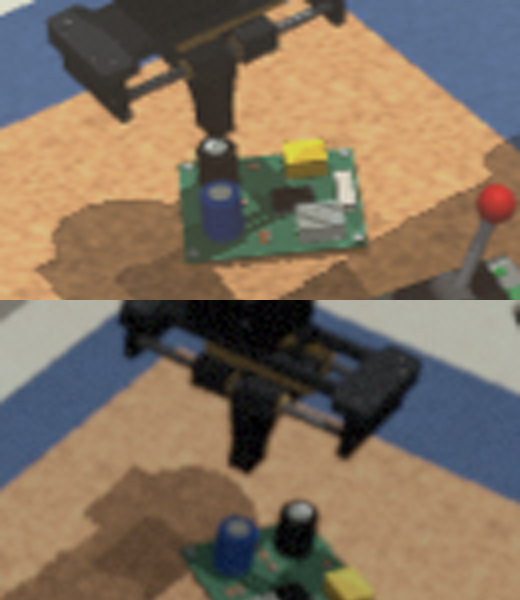

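The cap top reads (265.5,152.5) in scene and (389,156) in side, and the fingertips (263,137) and (392,142). Both match the projections, so I'll lower the fingers and dwell there.

>>> move_arm([
  [0,0.5,10,0,0],
  [0,0.5,15,0,0],
  [0,0,11,0,0],
  [0,0,6,0,0],
  [0,0,0,0,0],
  [0,0,0,0,0],
  [0,0,0,0,0],
  [0,0,0,0,0],
  [0,0,0,0,0],
  [0,0,0,0,0],
  [0,0,0,0,0],
  [0,0,0,0,0],
  [0,0,0,0,0],
  [0,0,0,0,0],
  [0,0,0,0,0],
  [0,0,0,0,0],
  [0,0,0,0,0],
  [0,0,0,0,0],
  [0,0,0,0,0],
  [0,0,0,0,0],
])

```text
time: 4.2
tcp_pos: [620.0, -206.5, 65.6]
eef_rot: [[-0.0, -1.0, 0.0], [-1.0, 0.0, 0.0], [-0.0, -0.0, -1.0]]
ft_force: [-0.4, -0.4, -0.2]
gripper_width: 0.3
grasp_force: 0.0
```

Run:
```python
from h import *
s=snap('scene','scene2.png');w=snap('side','side2.png')
f=lambda a,x,y:cv2.resize(a['image'][y:y+100,x:x+130],None,fx=4,fy=4,interpolation=cv2.INTER_CUBIC)[:300]
cv2.imwrite('pics/c2.png',np.vstack([f(s,210,105),f(w,330,110)]))
```

```text
(no output)
```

View pics/c2.png

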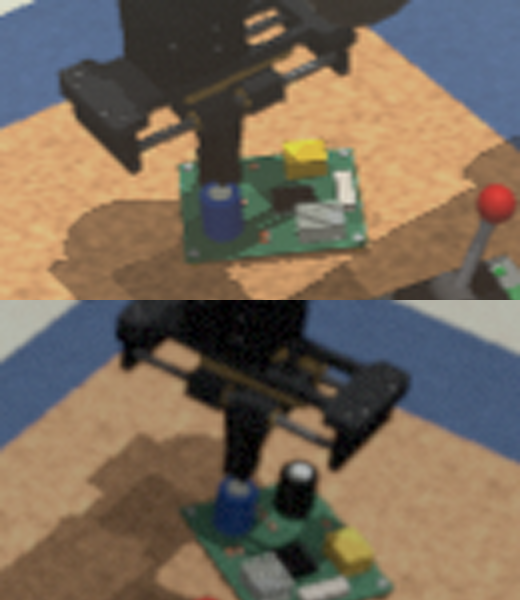

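>>> move_arm([
  [0,0,0,0,0],
  [0,0,0,0,0],
  [0,0,0,0,0],
  [0,0,0,0,0],
  [0,0,0,0,0],
  [0,0,0,0,0],
  [0,0,0,0,0],
  [0,0,0,0,0],
  [0,0,0,0,0],
  [0,0,0,0,0],
  [0,0,0,0,0],
  [0,0,0,0,0],
  [0,0,0,0,0],
  [0,0,0,0,0],
  [0,0,0,0,0],
  [0,0,0,0,0],
  [0,0,0,0,0],
  [0,0,0,0,0],
])

```text
time: 6.1
tcp_pos: [620.0, -206.5, 65.6]
eef_rot: [[-0.0, -1.0, 0.0], [-1.0, 0.0, 0.0], [-0.0, -0.0, -1.0]]
ft_force: [-0.8, 0.4, -0.0]
gripper_width: 0.6
grasp_force: 0.0
```

The tips sit straight over the blue cap in both views, with a clear gap. They have been held there about 3.5 s, so I'll rise and go behind the lever.

>>> move_arm([
  [0,0,-10,0,0],
  [0,0,-25,0,0],
  [0,0,-30,0,0],
  [0,0,-30,0,0],
  [0,0,-30,0,0],
  [0,0,-20,0,0],
  [0,0,-10,0,0],
  [-10,7,0,0,0],
  [-25,17,0,0,0],
  [-27,19,0,0,0],
  [-27,19,0,0,0],
  [-27,19,0,0,0],
  [-27,19,0,0,0],
  [-27,19,0,0,0],
  [-23,16,0,0,0],
  [-15.5,10,0,0,0],
  [0,0,0,4,0],
  [0,0,0,5,0],
  [0,0,0,3.5,0],
  [0,0,0,0,0],
])

```text
time: 8.1
tcp_pos: [473.4, 2.2, 219.2]
eef_rot: [[-0.216, -0.976, -0.003], [-0.976, 0.216, -0.0], [0.001, 0.003, -1.0]]
ft_force: [-0.4, 0.7, 0.6]
gripper_width: 0.4
grasp_force: 0.0
```

>>> move_arm([
  [0,0,10,0,0],
  [0,0,20,0,0],
  [0,0,25,0,0],
  [0,0,25,0,0],
  [0,0,20,0,0],
  [0,0,13,0,0],
  [0,0,0,0,0],
  [0,0,0,0,0],
  [0,0,0,0,0],
])

```text
time: 9.0
tcp_pos: [475.4, 2.2, 108.1]
eef_rot: [[-0.216, -0.976, 0.001], [-0.976, 0.216, 0.0], [-0.001, -0.001, -1.0]]
ft_force: [-0.4, -0.0, -0.7]
gripper_width: 0.5
grasp_force: 0.0
```

Run:
```python
from h import *
s=snap('scene','scene3.png');w=snap('side','side3.png');o=observe();p=o['tcp_pos'];print(o['time'],p)
f=lambda a,x,y:cv2.resize(a['image'][y:y+75,x:x+130],None,fx=4,fy=4,interpolation=cv2.INTER_CUBIC)
print(proj(s,p),proj(w,p))
for n,a,(u,v) in(('scene',s,(334,156)),('side',w,(382,189))):
    P=cloud(a);h=cv2.cvtColor(a['image'],cv2.COLOR_BGR2HSV).astype(int);m=((h[...,0]<8)|(h[...,0]>172))&(h[...,1]>150);k=np.zeros_like(m);k[v-8:v+9,u-8:u+9]=1
    vv,uu=np.nonzero(m&k);q=P[m&k];q=q[q[:,2]>100];print(n,len(q),uu.mean(),vv.mean(),np.median(q,0))
print(proj(s,[529,-10,124]),proj(w,[529,-10,124]))
cv2.imwrite('pics/c3.png',np.vstack([f(s,280,120),f(w,330,150)]))
```

```text
9.1 [475.44005292   2.20221213 108.29441362]
[[352.6598302  154.53041527]] [[396.1147637  208.16829579]]
scene 55 333.58181818181816 155.3272727272727 [535.1511123   -5.07792637 132.64487956]
side 48 380.4375 189.95833333333334 [527.14493648  -2.60613421 133.34146143]
[[334.13295642 155.96233759]] [[381.0177152  190.72809208]]
```

View pics/c3.png

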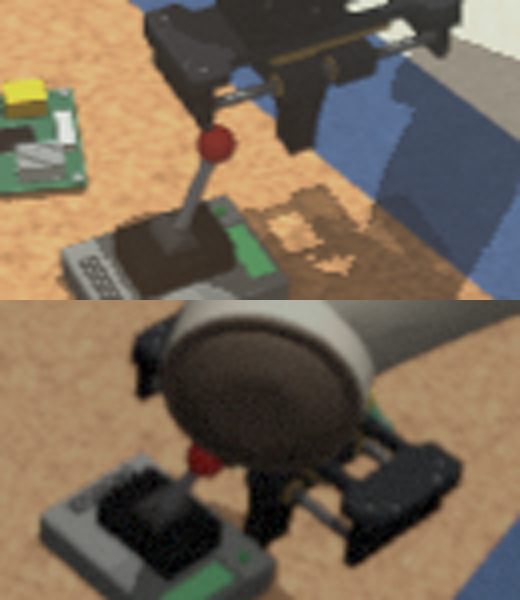

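The fingers are behind the ball on its centre line, and the ball at (529,-10,124) is confirmed. I'll lower them slightly and push along tool -y.

>>> move_arm([
  [0,-5,4,0,0],
  [0,-10,0,0,0],
  [0,-8,0,0,0],
  [0,-5,0,0,0],
  [0,-6,0,0,0],
  [0,-7,0,0,0],
  [0,-7,0,0,0],
  [0,-7,0,0,0],
  [0,-7,0,0,0],
  [0,-7,0,0,0],
  [0,-7,0,0,0],
  [0,-6,0,0,0],
  [0,-6,0,0,0],
  [0,-4,0,0,0],
  [0,-2,0,0,0],
  [0,0,0,0,0],
  [0,0,0,0,0],
])

```text
time: 10.8
tcp_pos: [567.0, -18.3, 103.7]
eef_rot: [[-0.216, -0.976, 0.001], [-0.976, 0.216, 0.0], [-0.0, -0.001, -1.0]]
ft_force: [0.2, 0.8, 0.6]
gripper_width: 0.4
grasp_force: 0.0
```

```bash
cat > ball.py <<'E'
from h import *
import sys
s=snap('scene',sys.argv[1]+'.png');o=observe();print(o['time'],o['tcp_pos'],o['ft_force'])
d=np.array([.976,-.216]);b=lambda a:[*(np.array([559.5,-17])+d*80*np.sin(a-.5)),52+80*np.cos(a-.5)]
h=cv2.cvtColor(s['image'],cv2.COLOR_BGR2HSV).astype(int);m=((h[...,0]<8)|(h[...,0]>172))&(h[...,1]>150);m[:130]=0;m[190:]=0;m[:,:285]=0;m[:,350:]=0
v,u=np.nonzero(m);print(len(u),u.mean(),v.mean())
for a in(.1,.5,.7,.85,1.):print(a,proj(s,b(a)))
cv2.imwrite('pics/'+sys.argv[1]+'c.png',cv2.resize(s['image'][115:215,260:390],None,fx=4,fy=4,interpolation=cv2.INTER_CUBIC))
E
python3 ball.py b4
```

```text
10.85 [566.87386746 -18.26268687 103.73512119] [-0.36981268  0.11879369  0.20090305]
68 312.61764705882354 162.1764705882353
0.1 [[334.05352379 155.4350527 ]]
0.5 [[323.19566399 157.07080775]]
0.7 [[317.56700994 159.32403215]]
0.85 [[313.4682033  161.57622389]]
1.0 [[309.59328885 164.24803976]]
```

View pics/b4c.png

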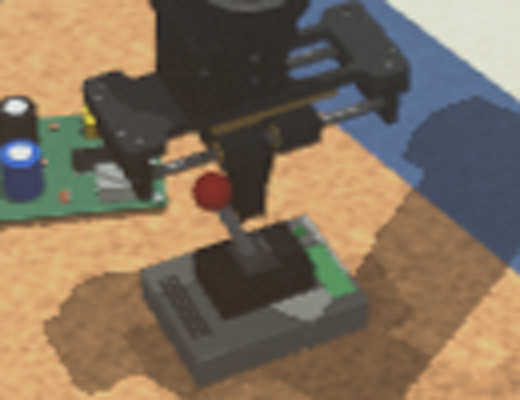

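The lever is over, with the ball at about (313,162) and an angle of about 0.88. A few mm more will bring it to the stop.

>>> move_arm([
  [0,-2,0,0,0],
  [0,-2,0,0,0],
  [0,-2,0,0,0],
  [0,-1,0,0,0],
  [0,0,0,0,0],
  [0,0,0,0,0],
])

```text
time: 11.45
tcp_pos: [573.8, -19.9, 103.6]
eef_rot: [[-0.216, -0.976, 0.0], [-0.976, 0.216, -0.0], [-0.0, -0.0, -1.0]]
ft_force: [-0.7, -1.0, 0.2]
gripper_width: 0.3
grasp_force: 0.2
```

```bash
python3 ball.py b5
```

```text
11.5 [573.77837536 -19.84386846 103.64417037] [-0.02358285 -0.17212962  0.29152314]
67 310.0 164.11940298507463
0.1 [[334.05352379 155.4350527 ]]
0.5 [[323.19566399 157.07080775]]
0.7 [[317.56700994 159.32403215]]
0.85 [[313.4682033  161.57622389]]
1.0 [[309.59328885 164.24803976]]
```

The angle is now about 0.98. I'll push a touch more, then back off and rise.

>>> move_arm([
  [0,-1,0,0,0],
  [0,-1,0,0,0],
  [0,0,0,0,0],
  [0,0,0,0,0],
  [0,5,0,0,0],
  [0,10,0,0,0],
  [0,20,0,0,0],
  [0,25,0,0,0],
  [0,25,0,0,0],
  [0,15,0,0,0],
  [0,0,-15,0,0],
  [0,0,-25,0,0],
  [0,0,-25,0,0],
  [0,0,-25,0,0],
  [0,0,-15,0,0],
  [0,0,0,0,0],
  [0,0,0,0,0],
  [0,0,0,0,0],
])

```text
time: 13.3
tcp_pos: [477.1, 1.2, 207.4]
eef_rot: [[-0.217, -0.976, -0.002], [-0.976, 0.217, -0.0], [0.001, 0.002, -1.0]]
ft_force: [-0.2, -0.3, 0.2]
gripper_width: 0.3
grasp_force: 0.0
```

```bash
python3 ball.py b6
```

```text
13.35 [477.14102451   1.2220791  207.31696612] [ 0.64592899 -0.62924406 -0.60136829]
61 309.4754098360656 164.1639344262295
0.1 [[334.05352379 155.4350527 ]]
0.5 [[323.19566399 157.07080775]]
0.7 [[317.56700994 159.32403215]]
0.85 [[313.4682033  161.57622389]]
1.0 [[309.59328885 164.24803976]]
```

View pics/b6.png

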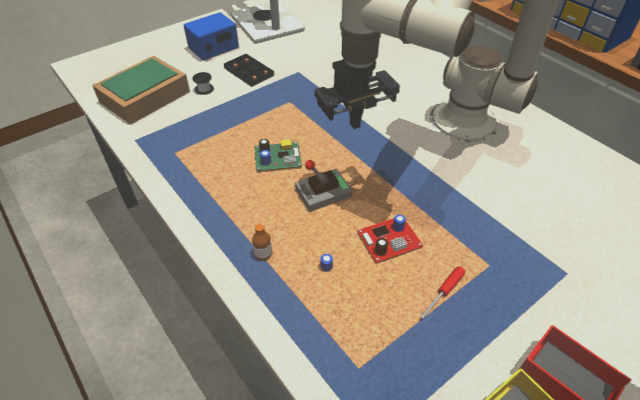

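The lever is fully over, with the ball at (309.5,164) and an angle of about 1.0. The boards and loose things haven't moved, and the arm is clear.

```bash
python3 -c "
from plant import ticket
print(ticket.sign_off())"
```

```text
the job is handed in; nothing more can be done
None
```

I held the closed fingertips about 2 cm over the green board's blue capacitor for more than 3 s, then pushed the recorder lever to its stop (about 1.0 rad by camera) and backed clear. The boards and loose things look unmoved, and the job is handed in, with no verdict returned.

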